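Key the mixing rotor onto the bench mixer

ROBOT

A 7-joint arm with a two-finger parallel gripper is mounted at the origin on the work surface. World frame = base frame: x ahead of the robot, y to its left, z up, the work surface at z = 0. Lengths are in m, angles in rad, forces in N, time in s.
With the tool pointing down it reaches from about 0.35 to 0.9 m from the base axis. Payload 19.9 kg.
Tool frame: the origin (TCP) lies on the front face of the gripper's body, between the roots of the fingers; the fingertips stand 97 mm ahead of it and the grasp point (between the pads) lies 78 mm ahead of it; z points along the fingers, y is the line along which they close (so a half turn about z gives the same grasp; the last joint's range is limited). The gripper opens to 94 mm and grips with 3 to 60 N. Pads are 16 mm wide; open, the fingers measure 119 mm over their backs; the gripper's body (75 mm by 177 mm) begins 78 mm behind the grasp point.
Start: joints at [-1.19, 0.417, -0.01, 1.614, 0.005, 1.111, -0.053], TCP at [0.256, 0.57, 0.303] pointing down, gripper open.
Joint ranges: [-2.81, 2.81], [-0.39, 2.02], [-1.27, 1.25], [0.06, 2.57], [-1.19, 4.33], [0.19, 2], [-2.82, 2.82]. Speed limits (rad/s): [1.89, 1.89, 2.39, 2.39, 3.01, 3.01, 3.01].

INTERFACE

Orientations are given as a unit quaternion [x, y, z, w].
In Python, from station import monitor, get_image, sign_off, boxes_of, regions_of, mark_of gives the robot as it stands.
- The arm moves only by the tool send_rows, never from a script. Its argument "plan" is text: rows parted by semicolons, each of 7 numbers parted by spaces: the gripper's target within -1 to 1 (fully open at 1, half-way at 0, shut at -1), then the shift along the tool's x, y, z in mm, then the turn, a rotation vector about the tool's x, y, z in rad. In form: gripper x y z rx ry rz; .... A call has 1 to 20 rows; each row shifts and turns the commanded pose from where the row before left it, along the tool's axes as they then stand; what a row does not reach is not made up. A row lasts 1/10 s, in which the tool goes at most 50 mm and 8.59 degrees, less where a joint would pass 70% of its speed; a pose out of reach is approached as far as the arm can. A call with a gripper value outside its range is refused whole. The fingers move at their own pace and stop on an object; the grip force is fixed at half the most. Time passes only in rows, so rows that do not move let the fingers close. It gives the time, the measured TCP pose, the force, the opening and the grip force at its end, in the units of the state.
- monitor.state(): the state, without advancing time (a new reading comes with each control period).
- get_image(name): name is "scene" or "top" or "wrist"; returns a dict with "img" (420x560x3 uint8, blue, green, red), "fov_y" (degrees; the focal length in pixels is half the picture's height over the tangent of half this angle, whatever the lens; pixels are square), "cx", "cy" (the principal point, pixels), "T" (4x4, takes a point from camera to world coordinates). Camera axes: x right, y up, looking along -z (the intrinsics and any distortion apply to the point x, -y, -z); pixel columns grow to the right and rows downward; lengths in m; the calibration is good to about 2 mm. The wrist camera is an equidistant fisheye: a pixel r from the principal point sees the ray r / f radians off the axis. A picture is of the moment at which its call begins. There is no depth.
- sign_off(): hands the job in; it is judged then, once.
Trained networks look in a picture, given as the dict that the camera call returned (one of the last four; its "shot" number tells which), for a name from the list of things; names that differ only in an ending like _2 or _b are one class to them, and where a whole thing is asked for, a point or a joint stands for the part that bears it (a point fixed in the world has none). Each returns a list of dicts, best first, with "score" (0 to 1); they miss things now and then, are a little off and sometimes report something else, mostly with a low value. They report only what shows in the picture. A call takes as long as a camera call. They do not tell look-alikes from the thing itself.
- boxes_of(picture, query): "at" ([column, row] in pixels, amid what is visible of it).
- regions_of(picture, query): "pixels" (420x560 bool, what is visible of it) and "at" ([column, row] in pixels, amid what is visible of it).
- mark_of(picture, query): "at" ([column, row] in pixels: a listed point, or the origin of a listed thing).
The state is a dict: "time": time; "joint_positions": joint angles; "joint_vel": joint speeds; "effort": joint torques, N m; "tcp_pos": TCP position; "orientation": TCP orientation; "ft_force": force on the tool from outside, world axes, zero at the start; "ft_torque": the same for the moment, N m; "finger_gap": opening from 0.0 (shut) to 1.0 (fully open); "finger_force": force on a finger pad.
Only numpy, scipy, OpenCV 4.12 (cv2) and the standard library are available. Lean on these libraries where they do the work, as an engineer would, in place of code of your own. Each camera call takes 0.05 s, during which the arm holds its last target. There are 200 camera calls.

TASK

Take the steel mixing rotor out of the sheet tray by its bar handle, set it over the pilot pin of the bench mixer, and with a light push turn it until its slots find the lobes of the drive and it drops; leave it fully home on the shoulder, upright and let go. Be gentle: do not press hard or drop it, stop turning as soon as it drops in (the drive is braked), and leave the tub, the beaker and the white puck where they are.

Things in the scene. Friction and masses are not known exactly. Their poses are not given: they have to be found in the camera images.
- rotor: Loose steel mixing rotor, 0.19 to 0.31 kg, upright in the tray. Origin: centre of its underside; z up its axis. Hub 46 mm across, 40 tall; its lowest 9 mm are four feet parted by two crossing slots 10.4 mm wide along its x and y axes; above them a blind bore 11 mm across, up to 34 mm. Four blades to 61 mm radius, at 45 degrees to x and y, 14 to 34 mm above the underside.
- handle (a point): Middle of the rotor's bar handle, 58 mm above its underside, axes of the rotor. The bar is 46 mm long along x, 12 mm thick along y, from 40 to 76 mm above the underside: grip it across y, fingertips 43 to 50 mm above the underside.
- mixer: Fixed white mixer base, 170 x 170 mm, 50 mm tall; on it a steel drip pan (156 mm across, rim 63 mm above the bench) and a dark column, 50 mm across, whose flat top (shoulder) is 80 mm above the bench. Origin: centre of its underside, z up. The drive dog on the column is described at pin; its turned position is not part of this pose.
- seat (a point): Centre of the shoulder, on the drive axis; axes of the mixer. The rotor is fully home when its origin is here. Out of line with the lobes, its underside rests on them 7 mm higher. It fits in four positions, a quarter turn apart, with about 4 degrees of play either way.
- pin (a point): Tip of the pilot pin (9 mm across, tapered tip), 28 mm above the shoulder; axes of the mixer. At its foot the dog: a cross of lobes 8 mm wide, 32 mm tip to tip, 7 mm tall. Its angle is NOT reported: 0.2 to 1.37 rad counter-clockwise (seen from above) from the mixer's x and y axes. A brake holds it, so stop turning once the rotor drops.
- tray: Fixed aluminium sheet tray, 220 mm (its x) by 280 mm (its y), rim 18 mm tall, floor 3 mm thick; origin: centre of its underside.
- puck: White plastic disc, 44 mm across, 16 mm tall, lying in the tray; origin: centre of its underside. Not to be disturbed.
- tub: Lidded clear tub, 64 mm across, 85 mm tall, on the bench between tray and mixer; origin: centre of its underside. Not to be disturbed.
- beaker: Glass beaker, 64 mm across, 80 mm tall, on the bench beyond the tub; origin: centre of its underside. Not to be disturbed.
Not all that is in view belongs to the job. What is shaped like the rotor but purple or yellow is not meant.

How it is judged:
On the way, in this order (a step that is already met when the one before it is completed fails the run):
1. the rotor is lifted clear of the tray (height (world z) of rotor above 0.06 m), for 0.2 s.
2. the rotor stands over the mixer with the pilot pin in its bore (horizontal distance between rotor and seat below 0.006 m and z of rotor in the frame of seat below 0.022 m), for 0.1 s.
3. the rotor has keyed onto the lobes and sits on the shoulder (horizontal distance between rotor and seat below 0.004 m and z of rotor in the frame of seat below 0.0025 m), for 0.2 s.
At the end, for the whole second after the job is handed in: The rotor stands upright (within 3.4 degrees) on the mixer's drive, keyed onto the lobes: its underside within 2.5 mm of the shoulder and its axis within 4 mm of the drive axis, at rest and let go; the tub, the beaker and the puck are upright and within 30 mm of where they were (all of step 3 and angle between rotor's own z axis and vertical below 0.06 rad and linear speed of rotor below 0.02 m/s); the robot touches nothing.
It fails at once if the rotor is pressed, twisted or dropped onto the mixer with more than 35 N (contact force between rotor and mixer above 35 N).
It fails at once if the tub is moved more than 30 mm or tipped (distance of tub from where it was at the start of the episode above 0.03 m or angle between tub's own z axis and vertical above 0.3 rad).
It fails at once if the beaker is moved more than 30 mm or tipped (distance of beaker from where it was at the start of the episode above 0.03 m or angle between beaker's own z axis and vertical above 0.3 rad).
It fails at once if the puck is moved more than 30 mm or tipped (distance of puck from where it was at the start of the episode above 0.03 m or angle between puck's own z axis and vertical above 0.3 rad).
It also fails if it takes over 64 s, if anything falls off the work surface, if the arm or the gripper's body presses on something with over 40 N, if the wrist force passes 120 N, or if a joint passes its speed limit or range.

## Working session

There is one attempt and no reset: what is moved stays moved. The work goes in short steps, Python scripts to look and compute and a tool call to move; the robot and the scene stay as the last step left them, time stands still between calls to the robot, and variables do not carry over. Pictures are saved under pics/ and viewed, at most 10 in all, crops included, and the job is handed in when it is done.

Besides the shell and the picture viewer there is one more tool, called after "Call:" by a JSON object that holds its "method" and its "body". send_rows: Moves the arm, as the interface text tells. Its arguments: {"type":"object","properties":{"plan":{"type":"string"}},"required":["plan"]}

```bash
mkdir -p pics
cat > h.py <<'E'
import numpy as np, cv2
from station import monitor, get_image, sign_off, boxes_of, regions_of, mark_of
def ray(p,uv):
    f=210/np.tan(np.radians(p["fov_y"])/2); d=np.array([uv[0]-p["cx"],uv[1]-p["cy"]],float)
    if p.get("fish"):
        r=np.hypot(*d); th=r/f; v=np.array([*(d/max(r,1e-9)*np.sin(th)),np.cos(th)])
    else: v=np.array([d[0]/f,d[1]/f,1.])
    T=np.array(p["T"]); return T[:3,3], T[:3,:3]@np.array([v[0],-v[1],-v[2]])
def at_z(p,uv,z):
    o,v=ray(p,uv); return o+v*(z-o[2])/v[2]
def pix(p,X):
    T=np.array(p["T"]); c=T[:3,:3].T@(np.asarray(X,float)-T[:3,3]); c=np.array([c[0],-c[1],-c[2]])
    f=210/np.tan(np.radians(p["fov_y"])/2); r=np.hypot(c[0],c[1])
    k=f*np.arctan2(r,c[2])/max(r,1e-9) if p.get("fish") else f/c[2]
    return np.array([p["cx"]+k*c[0],p["cy"]+k*c[1]])
def shot(n):
    p=get_image(n); p["fish"]=n=="wrist"; return p
E
python3 - <<'E'
from h import *
s=monitor.state(); print(s["tcp_pos"],s["orientation"],s["time"])
P={n:shot(n) for n in("scene","top")}
for n,p in P.items():
    cv2.imwrite(f"pics/{n}1.png",p["img"])
    print(n,{k:v for k,v in p.items() if k not in("img","T")},np.round(p["T"],3).tolist())
    for q in("rotor","handle","mixer","pin","seat","tray","puck","tub","beaker"):
        print(q,[(np.round(d["at"]).tolist(),round(d["score"],2)) for d in mark_of(p,q)][:4])
E
```

```text
[0.25576325 0.56999793 0.3020389 ] [ 2.09321950e-01  9.77846597e-01 -5.89202698e-04 -8.09508045e-05] 0.0
scene {'fov_y': 50.347964883500566, 'cx': 276.6821609846779, 'cy': 216.90118228762222, 'shot': 1, 'fish': False} [[0.03, -0.836, 0.547, 1.12], [0.999, 0.018, -0.027, 0.013], [0.013, 0.548, 0.836, 0.939], [0.0, 0.0, 0.0, 1.0]]
rotor [([147.0, 237.0], 0.92), ([160.0, 158.0], 0.73), ([160.0, 318.0], 0.66), ([145.0, 235.0], 0.29)]
handle [([147.0, 221.0], 0.98), ([153.0, 145.0], 0.86), ([153.0, 308.0], 0.85)]
mixer [([344.0, 210.0], 0.57), ([348.0, 190.0], 0.36)]
pin [([348.0, 182.0], 0.91), ([264.0, 266.0], 0.64)]
seat [([351.0, 189.0], 0.64), ([267.0, 269.0], 0.62)]
tray [([149.0, 240.0], 0.62)]
puck [([187.0, 249.0], 0.68)]
tub [([256.0, 211.0], 0.65)]
beaker [([266.0, 266.0], 0.88)]
top {'fov_y': 46.84216402577907, 'cx': 279.0942279270047, 'cy': 208.3394678108551, 'shot': 2, 'fish': False} [[-0.028, 0.998, -0.061, 0.449], [-1.0, -0.028, -0.008, 0.049], [-0.01, 0.061, 0.998, 1.293], [0.0, 0.0, 0.0, 1.0]]
rotor [([411.0, 286.0], 0.71), ([381.0, 114.0], 0.67), ([404.0, 195.0], 0.57)]
handle [([406.0, 198.0], 0.82), ([414.0, 286.0], 0.68), ([384.0, 110.0], 0.64)]
mixer [([224.0, 226.0], 0.68), ([399.0, 193.0], 0.41)]
pin [([211.0, 226.0], 0.67)]
seat [([217.0, 223.0], 0.87), ([401.0, 193.0], 0.64)]
tray [([403.0, 199.0], 0.76)]
puck [([364.0, 179.0], 0.69), ([211.0, 225.0], 0.49)]
tub [([302.0, 228.0], 0.91)]
beaker [([294.0, 166.0], 0.7)]
```

View pics/scene1.png

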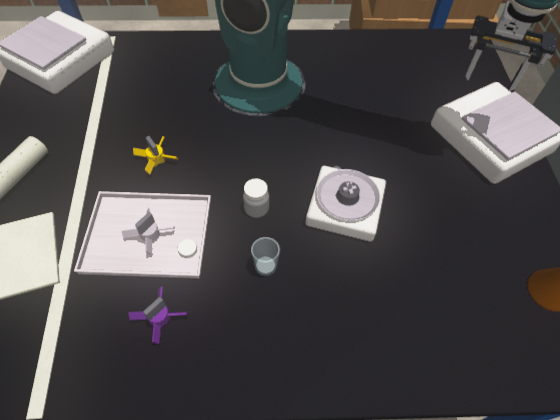

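View pics/top1.png

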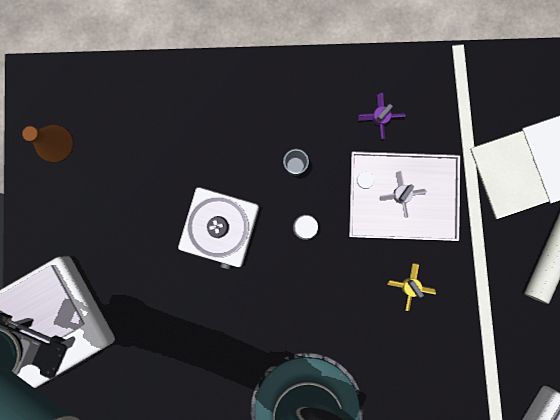

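Scene view: the candidates are steel in the tray (147,235), yellow (155,155) and purple (160,315). I choose the steel one. The mixer is at (348,190), the tub at (256,197), the beaker at (265,257) and the puck at (187,248). Top view: steel rotor at (404,194), mixer at (217,226), with the drive cross visible.

Run:
```python
from h import *
P={n:shot(n) for n in("scene","top")}
def best(p,q,near): 
    L=[d for d in mark_of(p,q) if np.hypot(*(np.array(d["at"])-near))<25]; return L[0]["at"] if L else near
def tri(a,b):
    A=np.zeros((3,3));c=np.zeros(3)
    for o,v in(a,b):
        v=v/np.linalg.norm(v);M=np.eye(3)-np.outer(v,v);A+=M;c+=M@o
    return np.linalg.solve(A,c)
near={"rotor":((147,237),(404,195)),"handle":((147,221),(406,198)),"pin":((348,182),(213,226)),"seat":((351,189),(217,223)),"puck":((187,249),(364,179)),"tub":((256,211),(302,228)),"beaker":((266,266),(294,166))}
z={"rotor":.003,"handle":.061,"pin":.108,"seat":.08,"puck":.003,"tub":0,"beaker":0}
for q,(a,b) in near.items():
    a=best(P["scene"],q,np.array(a));b=best(P["top"],q,np.array(b))
    print(q,np.round(tri(ray(P["scene"],a),ray(P["top"],b)),4),"scene",np.round(at_z(P["scene"],a,z[q])[:2],4),"top",np.round(at_z(P["top"],b,z[q])[:2],4))
cr=lambda p,c,w:cv2.resize(p["img"][c[1]-w:c[1]+w,c[0]-w:c[0]+w],(390,290*390//290),interpolation=cv2.INTER_CUBIC)
a=np.hstack([cr(P["top"],(404,196),36),cr(P["top"],(217,226),24)])
cv2.imwrite("pics/crop1.png",a)
```

```text
rotor [ 0.5558 -0.2629  0.015 ] scene [ 0.5485 -0.2674] top [ 0.5567 -0.2649]
handle [ 0.5486 -0.2593  0.0667] scene [ 0.545  -0.2586] top [ 0.5493 -0.2632]
pin [0.4801 0.2231 0.1003] scene [0.4859 0.2167] top [0.4804 0.2264]
seat [0.4828 0.2232 0.0774] scene [0.4847 0.223 ] top [0.4827 0.2223]
puck [ 0.598  -0.1733  0.0021] scene [ 0.5983 -0.1775] top [ 0.5976 -0.1688]
tub [ 0.4788 -0.0081 -0.0019] scene [ 0.4799 -0.011 ] top [ 0.4788 -0.005 ]
beaker [ 0.6415  0.0077 -0.0104] scene [0.6473 0.0153] top [6.395e-01 5.000e-04]
```

View pics/crop1.png

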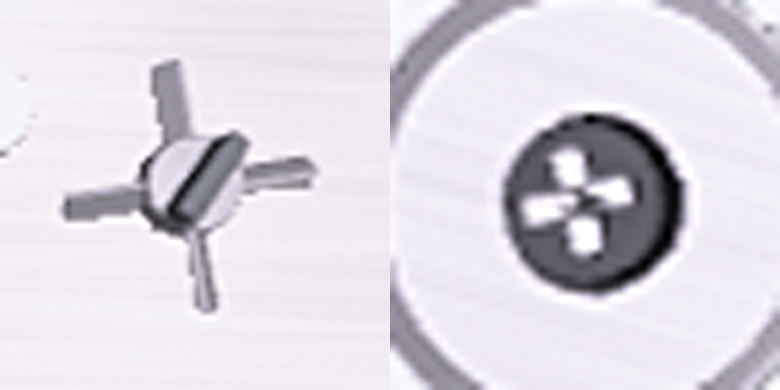

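The crop confirms the steel rotor in the tray, with its bar (and so its x axis) at about -37° in world. The dog lobes are at about 12° mod 90. I'll look at the dog from above first, on the way to the rotor.

Call:
{"method": "send_rows", "body": {"plan": "1 -35 -22 0 0 0 0;1 -35 -22 0 0 0 0;1 -35 -22 0 0 0 0;1 -35 -22 0 0 0 0;1 -35 -22 0 0 0 0;1 -35 -22 0 0 0 0;1 -35 -22 0 0 0 0;1 -35 -22 0 0 0 0;1 -35 -22 0 0 0 0;1 -33 -26 0 0 0 0;1 0 0 0 0 0 0;1 0 0 0 0 0 0"}}

```text
time: 3.0
tcp_pos: [0.4819, 0.2229, 0.3027]
orientation: [0.21, 0.978, 0.0, 0.0]
ft_force: [-0.7, 0.2, -0.7]
finger_gap: 0.998
finger_force: 0.0
```

Run:
```python
from h import *
s=monitor.state(); print(s["tcp_pos"],s["orientation"],s["joint_positions"])
p=shot("wrist"); print(p["fov_y"],p["cx"],p["cy"],np.round(p["T"],3).tolist())
for q in("pin","seat","mixer"):
    print(q,[(np.round(d["at"],1).tolist(),round(d["score"],2),np.round(at_z(p,d["at"],{"pin":.108,"seat":.08,"mixer":0}[q]),4)) for d in mark_of(p,q)][:3])
u=pix(p,[.4825,.223,.08]);print(u)
# rectified top-down view of plane z=0.087, 120mm square, up=+x, right=-y
n=420;k=.1/n
g=[[pix(p,[.4825+(n/2-i)*k,.223-(j-n/2)*k,.087]) for j in range(n)] for i in range(n)]
g=np.array(g,np.float32); r=cv2.remap(p["img"],g[...,0],g[...,1],cv2.INTER_CUBIC)
cv2.imwrite("pics/w1.png",np.hstack([cv2.resize(p["img"],(380,285)),np.zeros((285,10,3),np.uint8),r[67:352,15:405]])); cv2.imwrite("pics/rect.png",r)
```

```text
[0.4818994  0.22285186 0.30271129] [2.10169582e-01 9.77664946e-01 4.73710074e-06 3.31690417e-05] [-0.64790055  0.2504547   0.18424933  1.85322135 -0.05255845  1.04252912
  0.70453008]
65.70646984690485 277.68666063397256 208.5496027992751 [[0.411, -0.884, -0.222, 0.417], [0.911, 0.399, 0.1, 0.252], [0.0, -0.244, 0.97, 0.386], [0.0, 0.0, 0.0, 1.0]]
pin [([270.7, 216.8], 0.88, array([0.4849, 0.2146, 0.108 ]))]
seat [([270.6, 204.0], 0.67, array([0.48  , 0.2161, 0.08  ]))]
mixer [([272.3, 188.8], 0.93, array([0.4802, 0.2164, 0.    ]))]
[278.14943863 203.4546773 ]
```

View pics/w1.png

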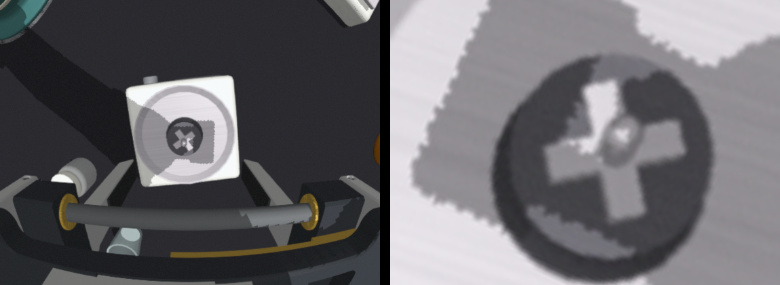

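The wrist view shows the dog cross centred near (0.4808, 0.216), with lobes at about 11.3°. That is about 6 mm in y away from the estimate from the fixed cameras, so I'll look again closer, at the final yaw.

Call:
{"method": "send_rows", "body": {"plan": "1 0 -6 10 0 0 0.14;1 0 0 10 0 0 0.14;1 0 0 10 0 0 0.14;1 0 0 10 0 0 0.14;1 0 0 10 0 0 0.14;1 0 0 10 0 0 0.14;1 0 0 0 0 0 0.1;1 0 0 0 0 0 0;1 0 0 0 0 0 0"}}

```text
time: 4.1
tcp_pos: [0.479, 0.2186, 0.2428]
orientation: [0.628, 0.778, 0.0, 0.0]
ft_force: [-0.7, 0.6, 0.1]
finger_gap: 1.002
finger_force: 0.0
```

```bash
cat >> h.py <<'E'
def rect(p,c,z,w,n=420):
    k=w/n; i,j=np.mgrid[:n,:n]
    g=np.array([[pix(p,[c[0]+(n/2-a)*k,c[1]-(b-n/2)*k,z]) for b in range(n)] for a in range(n)],np.float32)
    return cv2.remap(p["img"],g[...,0],g[...,1],cv2.INTER_CUBIC)
E
python3 - <<'E'
from h import *
s=monitor.state(); print(s["tcp_pos"],s["orientation"],s["joint_positions"])
p=shot("wrist"); t=shot("top")
for q in("pin","seat","mixer"):
    print(q,[(np.round(d["at"],1).tolist(),round(d["score"],2),np.round(at_z(p,d["at"],{"pin":.108,"seat":.08,"mixer":0}[q]),4)) for d in mark_of(p,q)][:3])
r=rect(p,(.48,.217),.087,.06,400); r2=rect(p,(.48,.217),.08,.06,400)
for m in(r,r2): cv2.drawMarker(m,(200,200),(0,0,255),0,16)
cv2.imwrite("pics/w2.png",np.hstack([r,r2]))
print([np.round(at_z(t,u,z),4) for u,z in(((216.1,226.6),.087),)])
E
```

```text
[0.47899276 0.21856638 0.2427718 ] [6.27774914e-01 7.78394920e-01 5.82872765e-05 4.60487347e-05] [-0.76077442  0.32276606  0.32845589  1.92645502 -0.12967328  0.91247694
 -0.1551591 ]
pin [([281.6, 237.9], 0.7, array([0.4821, 0.2138, 0.108 ])), ([362.5, 370.7], 0.65, array([0.5815, 0.103 , 0.108 ]))]
seat [([279.4, 223.1], 0.71, array([0.4802, 0.2161, 0.08  ])), ([234.2, 365.9], 0.27, array([0.4683, 0.0622, 0.08  ]))]
mixer [([278.5, 199.5], 0.75, array([0.4794, 0.2172, 0.    ])), ([364.8, 372.5], 0.15, array([0.6445, 0.0085, 0.    ]))]
[array([0.4816, 0.2166, 0.087 ])]
```

View pics/w2.png

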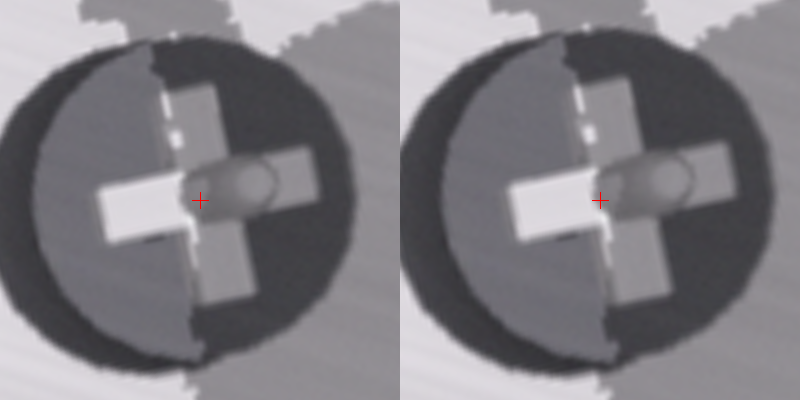

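The dog centre is (0.4807, 0.2158) with lobes at about 11° mod 90, and both wrist views agree. Now to the rotor.

Call:
{"method": "send_rows", "body": {"plan": "1 -44 -3 0 0 0 0;1 -44 -3 0 0 0 0;1 -44 -3 0 0 0 0;1 -44 -3 0 0 0 0;1 -44 -3 0 0 0 0;1 -44 -3 0 0 0 0;1 -44 -3 0 0 0 0;1 -44 -3 0 0 0 0;1 -44 -3 0 0 0 0;1 -44 -3 0 0 0 0;1 -45 -3 0 0 0 0;1 0 0 0 0 0 -0.144;1 0 0 0 0 0 -0.144;1 0 0 0 0 0 -0.144;1 0 0 0 0 0 -0.144;1 0 0 0 0 0 -0.144;1 0 0 0 0 0 0;1 0 0 0 0 0 0"}}

```text
time: 6.15
tcp_pos: [0.5475, -0.2636, 0.2427]
orientation: [0.317, 0.948, 0.0, 0.0]
ft_force: [-0.4, -1.2, 0.6]
finger_gap: 0.999
finger_force: 0.0
```

Run:
```python
from h import *
s=monitor.state(); print(s["tcp_pos"],s["orientation"],s["joint_positions"])
p=shot("wrist")
for q,z in(("handle",.061),("rotor",.003),("puck",.003)):
    print(q,[(np.round(d["at"],1).tolist(),round(d["score"],2),np.round(at_z(p,d["at"],z),4)) for d in mark_of(p,q)][:3])
r=rect(p,(.549,-.262),.079,.1,400); r2=rect(p,(.549,-.262),.037,.15,400)
for m in(r,r2): cv2.drawMarker(m,(200,200),(0,0,255),0,16)
cv2.imwrite("pics/w3.png",np.hstack([r,r2]))
```

```text
[ 0.54749385 -0.26355068  0.24273502] [3.17471298e-01 9.48267878e-01 6.12140428e-05 5.76423134e-05] [ 0.1479375   0.46370125  0.32932771  1.72495624 -0.17502565  0.98169545
  1.46719659]
handle [([106.2, 19.5], 0.71, array([ 0.31  , -0.2784,  0.061 ])), ([277.4, 220.8], 0.69, array([ 0.552 , -0.2676,  0.061 ]))]
rotor [([134.3, 33.1], 0.88, array([ 0.3111, -0.2755,  0.003 ])), ([276.3, 206.0], 0.82, array([ 0.5522, -0.2692,  0.003 ]))]
puck [([378.3, 183.0], 0.88, array([ 0.5964, -0.1697,  0.003 ])), ([280.3, 205.5], 0.5, array([ 0.5542, -0.2656,  0.003 ]))]
```

View pics/w3.png

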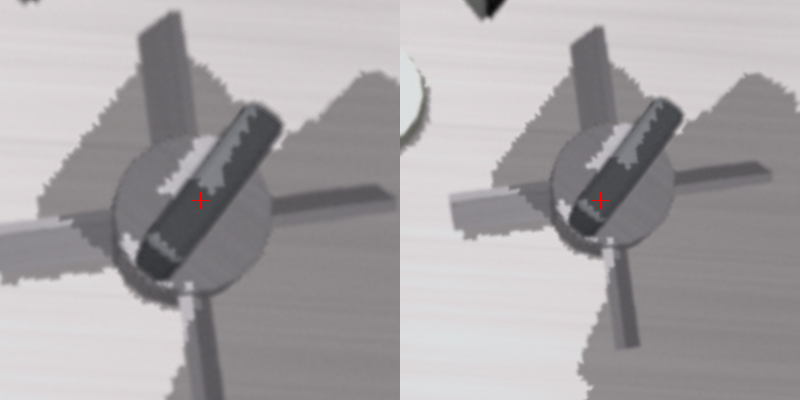

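The rectified wrist view shows the bar at about -36.5°, which matches the tool yaw. It is offset about -6 mm in tool x and +1 mm in tool y. I'll descend and grip.

Call:
{"method": "send_rows", "body": {"plan": "1 -6 1 0 0 0 0;1 0 0 20 0 0 0;1 0 0 20 0 0 0;1 0 0 20 0 0 0;1 0 0 15 0 0 0;1 0 0 12 0 0 0;1 0 0 9 0 0 0;1 0 0 0 0 0 0;-1 0 0 0 0 0 0;-1 0 0 0 0 0 0;-1 0 0 0 0 0 0;-1 0 0 0 0 0 0;-1 0 0 0 0 0 0;-1 0 0 0 0 0 0;-1 0 0 0 0 0 0;-1 0 0 0 0 0 0"}}

```text
time: 7.95
tcp_pos: [0.553, -0.2662, 0.1467]
orientation: [0.315, 0.949, -0.0, 0.0]
ft_force: [0.5, 0.7, -0.1]
finger_gap: 0.359
finger_force: 0.0
```

Call:
{"method": "send_rows", "body": {"plan": "-1 0 0 0 0 0 0;-1 0 0 0 0 0 0;-1 0 0 0 0 0 0;-1 0 0 0 0 0 0;-1 0 0 0 0 0 0;-1 0 0 0 0 0 0;-1 0 0 0 0 0 0"}}

```text
time: 8.65
tcp_pos: [0.5529, -0.2662, 0.1466]
orientation: [0.315, 0.949, -0.0, -0.0]
ft_force: [-0.1, -0.3, -2.5]
finger_gap: 0.125
finger_force: 30.0
```

Call:
{"method": "send_rows", "body": {"plan": "-1 0 0 -10 0 0 0;-1 0 0 -20 0 0 0;-1 0 0 -25 0 0 0;-1 0 0 -25 0 0 0;-1 0 0 -25 0 0 0;-1 0 0 -15 0 0 0;-1 0 0 -10 0 0 0;-1 0 0 0 0 0 0;-1 0 0 0 0 0 0;-1 0 0 0 0 0 0"}}

```text
time: 9.65
tcp_pos: [0.5526, -0.266, 0.2756]
orientation: [0.315, 0.949, -0.0, -0.001]
ft_force: [0.2, 0.1, -1.9]
finger_gap: 0.127
finger_force: 30.0
```

Run:
```python
from h import *
from scipy.spatial.transform import Rotation as R
s=monitor.state(); print(s["tcp_pos"],s["orientation"],s["joint_positions"],s["ft_force"],s["finger_gap"])
tp=np.array(s["tcp_pos"]);Rt=R.from_quat(s["orientation"]).as_matrix()
p=shot("wrist")
zu=tp[2]-.1436
for q,z in(("handle",.058),("rotor",0)):
    for d in mark_of(p,q)[:3]:
        X=at_z(p,d["at"],zu+z); print(q,np.round(d["at"],1),round(d["score"],2),np.round(X,4),"tool",np.round(Rt.T@(X-tp),4))
# draw the model at nominal pose on wrist picture
im=cv2.resize(p["img"],None,fx=2,fy=2,interpolation=cv2.INTER_CUBIC)
def P(X): return tuple(int(v) for v in np.round(2*pix(p,tp+Rt@np.array(X))+.5))
H=lambda z:.1436-z   # tool z of height z above underside
# candidates: rotor x along tool x
th=np.linspace(0,2*np.pi,60)
for zz,rr in((.040,.023),(.0,.023)):
    cv2.polylines(im,[np.array([P((rr*np.cos(t),rr*np.sin(t),H(zz))) for t in th])],1,(0,0,255),1)
for a in(45,135,225,315):
    a=np.radians(a)
    for zz in(.034,.014): cv2.line(im,P((.023*np.cos(a),.023*np.sin(a),H(zz))),P((.061*np.cos(a),.061*np.sin(a),H(zz))),(0,255,0),1)
c=2*pix(p,tp+Rt@np.array([0,0,H(.03)])); x,y=int(c[0]),int(c[1]); print(x,y)
cv2.imwrite("pics/w4.png",cv2.resize(im[max(0,y-200):y+200,x-260:x+260],(780,600)))
```

```text
[ 0.55261958 -0.26600714  0.27555984] [ 3.15408413e-01  9.48955647e-01 -2.55863383e-05 -8.43878000e-04] [ 0.14242099  0.43870513  0.33860828  1.68030976 -0.1628807   1.0520751
  1.46160796] [ 0.1570244   0.06356978 -1.89084682] 0.12722712691631988
handle [125.1  22.7] 0.94 [ 0.3916 -0.2531  0.19  ] tool [ 0.1366 -0.0859  0.0859]
handle [417.5 323.5] 0.76 [ 0.6479 -0.2216  0.19  ] tool [-0.0499  0.0926  0.0855]
handle [277.2 260.4] 0.75 [ 0.5532 -0.2671  0.19  ] tool [-0.0012 -0.0005  0.0856]
rotor [146.6  37.9] 0.69 [ 0.3798 -0.2573  0.132 ] tool [ 0.1434 -0.0964  0.1439]
rotor [278.  228.6] 0.64 [ 0.553  -0.2664  0.132 ] tool [-0.0008 -0.      0.1436]
rotor [400.3 296.9] 0.56 [ 0.6633 -0.221   0.132 ] tool [-0.062   0.1024  0.1434]
556 482
```

View pics/w4.png

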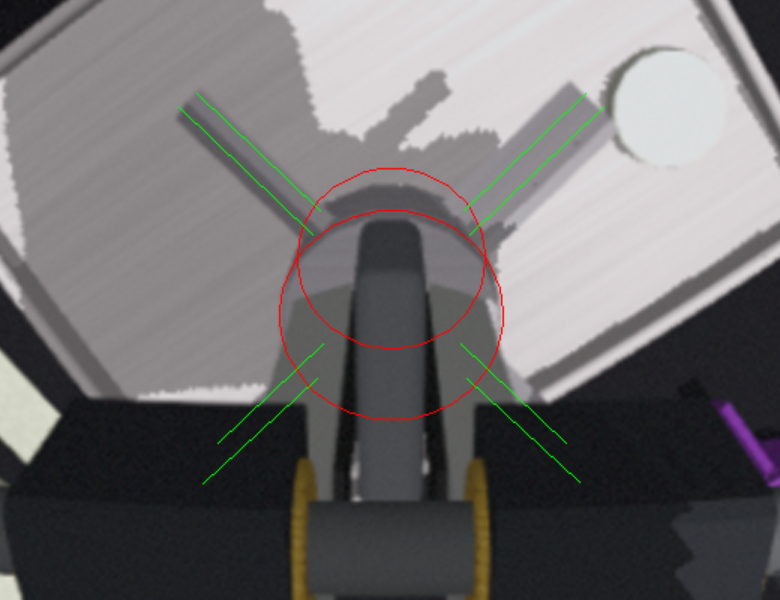

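The model drawn at the nominal grasp matches the picture: the hub arc, blades and bar line up within about 1 mm, and the rotor is upright and clear of the tray. I'll carry it over the pin and turn it to the dog angle.

Call:
{"method": "send_rows", "body": {"plan": "-1 12 12 0 0 0 0;-1 22 22 0 0 0 0;-1 26 26 0 0 0 0;-1 26 26 0 0 0 0;-1 26 26 0 0 0 0;-1 26 26 0 0 0 0;-1 26 26 0 0 0 0;-1 26 26 0 0 0 0;-1 26 26 0 0 0 0;-1 26 26 0 0 0 0;-1 26 26 0 0 0 0;-1 26 26 0 0 0 0;-1 26 24 0 0 0 0;-1 26 24 0 0 0 0;-1 0 0 0 0 0 0.12;-1 0 0 0 0 0 0.12;-1 0 0 0 0 0 0.12;-1 0 0 0 0 0 0.12;-1 0 0 0 0 0 0.12;-1 0 0 0 0 0 0.13"}}

```text
time: 11.8
tcp_pos: [0.4799, 0.2153, 0.2765]
orientation: [0.635, 0.772, -0.0, -0.0]
ft_force: [-0.0, 0.3, -2.6]
finger_gap: 0.128
finger_force: 30.0
```

Call:
{"method": "send_rows", "body": {"plan": "-1 0 0 0 0 0 0;-1 0 0 0 0 0 0;-1 0 0 0 0 0 0"}}

```text
time: 12.1
tcp_pos: [0.4803, 0.2151, 0.2766]
orientation: [0.632, 0.775, -0.0, -0.0]
ft_force: [-0.3, 0.7, -2.4]
finger_gap: 0.127
finger_force: 30.0
```

Run:
```python
from h import *
from scipy.spatial.transform import Rotation as R
s=monitor.state();tp=np.array(s["tcp_pos"]);Rt=R.from_quat(s["orientation"]).as_matrix()
print(s["time"],tp,s["joint_positions"],np.degrees(np.arctan2(Rt[1,:2],Rt[0,:2])),"tilt",np.degrees(np.arccos(-Rt[2,2])))
d=Rt.T@(np.array([.4807,.2158,tp[2]])-tp);print("tool shift mm",np.round(d*1e3,1))
```

```text
12.1 [0.48031419 0.21505161 0.2766087 ] [-0.67309737  0.27303105  0.2285483   1.89274624 -0.07342534  0.9839578
 -0.20962806] [101.59631097  11.59631068] tilt 0.007609612049375937
tool shift mm [ 0.7  0.5 -0. ]
```

Call:
{"method": "send_rows", "body": {"plan": "-1 1 0.5 0 0 0 0;-1 0 0 8 0 0 0;-1 0 0 8 0 0 0;-1 0 0 6 0 0 0;-1 0 0 2 0 0 0;-1 0 0 1 0 0 0;-1 0 0 0 0 0 0"}}

```text
time: 12.8
tcp_pos: [0.4809, 0.216, 0.2516]
orientation: [0.633, 0.774, -0.0, 0.0]
ft_force: [0.0, -0.1, -3.3]
finger_gap: 0.125
finger_force: 30.0
```

Call:
{"method": "send_rows", "body": {"plan": "-1 0 0 1 0 0 0;-1 0 0 1 0 0 0;-1 0 0 0 0 0 0"}}

```text
time: 13.1
tcp_pos: [0.4808, 0.216, 0.2496]
orientation: [0.633, 0.774, -0.0, 0.0]
ft_force: [-0.4, -0.5, -3.0]
finger_gap: 0.125
finger_force: 30.0
```

Run:
```python
from h import *
p=shot("scene"); c=np.round(pix(p,[.48,.216,.1])).astype(int); print(monitor.state()["tcp_pos"],c)
cv2.imwrite("pics/s2.png",cv2.resize(p["img"][c[1]-75:c[1]+45,c[0]-70:c[0]+70],(700,600),interpolation=cv2.INTER_CUBIC))
```

```text
[0.4808107  0.21594824 0.2496596 ] [350 184]
```

View pics/s2.png

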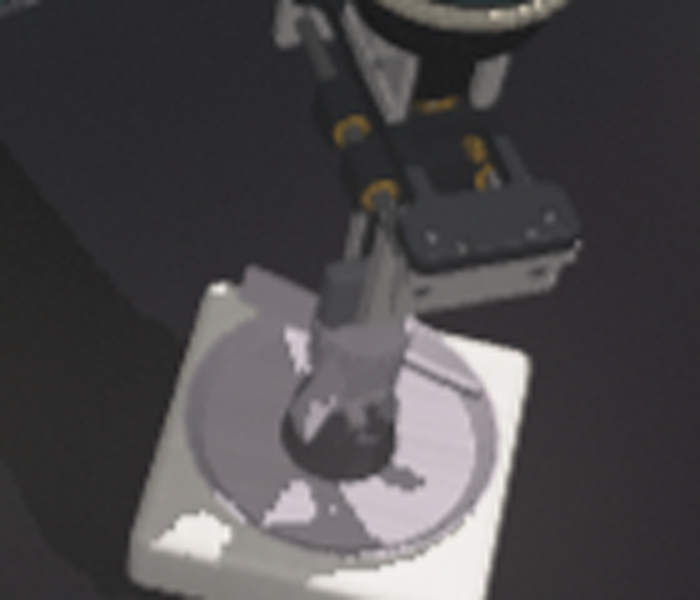

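The scene crop shows the rotor directly over the column, with the pin reaching into the foot region and no contact force. I'll lower it gently.

Call:
{"method": "send_rows", "body": {"plan": "-1 0 0 1.5 0 0 0;-1 0 0 1.5 0 0 0;-1 0 0 1.5 0 0 0;-1 0 0 1.5 0 0 0;-1 0 0 0 0 0 0"}}

```text
time: 13.65
tcp_pos: [0.4807, 0.2159, 0.2434]
orientation: [0.633, 0.774, -0.0, -0.0]
ft_force: [-0.2, 0.2, -2.3]
finger_gap: 0.125
finger_force: 30.0
```

Call:
{"method": "send_rows", "body": {"plan": "-1 0 0 1 0 0 0;-1 0 0 1 0 0 0;-1 0 0 1 0 0 0;-1 0 0 1 0 0 0;-1 0 0 0 0 0 0"}}

```text
time: 14.15
tcp_pos: [0.4808, 0.2159, 0.2395]
orientation: [0.633, 0.774, -0.0, -0.0]
ft_force: [-0.2, -0.7, -3.2]
finger_gap: 0.125
finger_force: 30.0
```

Call:
{"method": "send_rows", "body": {"plan": "-1 0 0 1.5 0 0 0;-1 0 0 1.5 0 0 0;-1 0 0 1.5 0 0 0;-1 0 0 1.5 0 0 0;-1 0 0 1 0 0 0;-1 0 0 0 0 0 0"}}

```text
time: 14.75
tcp_pos: [0.4809, 0.2161, 0.2326]
orientation: [0.633, 0.774, 0.0, 0.0]
ft_force: [0.9, 2.0, -2.3]
finger_gap: 0.128
finger_force: 30.0
```

Call:
{"method": "send_rows", "body": {"plan": "-1 0 0 1 0 0 0;-1 0 0 1 0 0 0;-1 0 0 0 0 0 0"}}

```text
time: 15.05
tcp_pos: [0.4809, 0.2161, 0.2306]
orientation: [0.633, 0.774, 0.0, 0.0]
ft_force: [1.7, 3.5, -1.8]
finger_gap: 0.122
finger_force: 30.0
```

A small side load (1.7, 3.5 N) shows the pin touching the bore wall. I'll ease toward +y and continue.

Call:
{"method": "send_rows", "body": {"plan": "-1 0.5 0.3 0 0 0 0;-1 0 0 1 0 0 0;-1 0 0 0 0 0 0"}}

```text
time: 15.35
tcp_pos: [0.4809, 0.2164, 0.2295]
orientation: [0.633, 0.774, -0.0, -0.0]
ft_force: [0.9, 1.8, -3.3]
finger_gap: 0.127
finger_force: 30.0
```

Call:
{"method": "send_rows", "body": {"plan": "-1 0 0 1 0 0 0;-1 0 0 0 0 0 0"}}

```text
time: 15.55
tcp_pos: [0.4809, 0.2164, 0.2285]
orientation: [0.633, 0.774, -0.0, -0.0]
ft_force: [1.3, 1.2, -2.6]
finger_gap: 0.124
finger_force: 30.0
```

Call:
{"method": "send_rows", "body": {"plan": "-1 0.2 0.2 1 0 0 0;-1 0 0 1 0 0 0;-1 0 0 0 0 0 0"}}

```text
time: 15.85
tcp_pos: [0.4811, 0.2166, 0.2264]
orientation: [0.633, 0.774, -0.0, -0.0]
ft_force: [-0.9, 0.6, -3.0]
finger_gap: 0.126
finger_force: 30.0
```

Call:
{"method": "send_rows", "body": {"plan": "-1 0 0 1 0 0 0;-1 0 0 0.5 0 0 0;-1 0 0 0 0 0 0"}}

```text
time: 16.15
tcp_pos: [0.4811, 0.2167, 0.2251]
orientation: [0.633, 0.774, -0.0, -0.0]
ft_force: [-0.6, -0.4, -2.2]
finger_gap: 0.126
finger_force: 30.0
```

Keyed without resistance, with about 1.5 mm left. I'll feel for the shoulder in small steps.

Call:
{"method": "send_rows", "body": {"plan": "-1 0 0 0.5 0 0 0;-1 0 0 0.5 0 0 0;-1 0 0 0 0 0 0"}}

```text
time: 16.45
tcp_pos: [0.4812, 0.2168, 0.2241]
orientation: [0.633, 0.774, -0.0, 0.0]
ft_force: [-0.0, 0.1, -2.6]
finger_gap: 0.128
finger_force: 30.0
```

Call:
{"method": "send_rows", "body": {"plan": "-1 0 0 0.5 0 0 0;-1 0 0 0 0 0 0"}}

```text
time: 16.65
tcp_pos: [0.4812, 0.2167, 0.2236]
orientation: [0.633, 0.774, -0.0, 0.0]
ft_force: [-0.3, 0.8, -2.7]
finger_gap: 0.128
finger_force: 30.0
```

Call:
{"method": "send_rows", "body": {"plan": "-1 0 0 0.4 0 0 0;-1 0 0 0 0 0 0"}}

```text
time: 16.85
tcp_pos: [0.4812, 0.2167, 0.2235]
orientation: [0.633, 0.774, 0.0, 0.0]
ft_force: [-1.6, -2.3, 2.2]
finger_gap: 0.125
finger_force: 30.0
```

Call:
{"method": "send_rows", "body": {"plan": "-1 0 0 0.4 0 0 0;-1 0 0 0 0 0 0"}}

```text
time: 17.05
tcp_pos: [0.4813, 0.2168, 0.2234]
orientation: [0.633, 0.774, 0.0, 0.0]
ft_force: [-4.0, -2.6, 11.3]
finger_gap: 0.124
finger_force: 30.0
```

Call:
{"method": "send_rows", "body": {"plan": "-1 0 0 0.4 0 0 0;-1 0 0 0 0 0 0"}}

```text
time: 17.25
tcp_pos: [0.4813, 0.2167, 0.2234]
orientation: [0.633, 0.774, 0.0, -0.0]
ft_force: [-6.5, -3.2, 18.6]
finger_gap: 0.123
finger_force: 30.0
```

Firm stop at TCP z 0.2234, so the underside is about 0.0798: it is on the shoulder. I'll relieve the push, release, and back off.

Call:
{"method": "send_rows", "body": {"plan": "-1 0 0 -0.8 0 0 0;-1 0 0 0 0 0 0;1 0 0 0 0 0 0;1 0 0 0 0 0 0;1 0 0 0 0 0 0;1 0 0 0 0 0 0;1 0 0 0 0 0 0;1 0 0 0 0 0 0;1 0 0 0 0 0 0;1 0 0 0 0 0 0;1 0 0 0 0 0 0;1 0 0 0 0 0 0;1 0 0 0 0 0 0;1 0 0 0 0 0 0"}}

```text
time: 18.65
tcp_pos: [0.4812, 0.2167, 0.2233]
orientation: [0.633, 0.774, -0.0, 0.0]
ft_force: [0.4, -0.3, -0.2]
finger_gap: 0.997
finger_force: 0.0
```

Call:
{"method": "send_rows", "body": {"plan": "1 0 0 -5 0 0 0;1 0 0 -15 0 0 0;1 0 0 -20 0 0 0;1 0 0 -20 0 0 0;1 0 0 -20 0 0 0;1 0 0 -20 0 0 0;1 0 0 0 0 0 0;1 0 0 0 0 0 0;1 0 0 0 0 0 0"}}

```text
time: 19.55
tcp_pos: [0.4809, 0.2167, 0.3226]
orientation: [0.633, 0.774, -0.0, -0.0]
ft_force: [-0.1, -1.3, 0.5]
finger_gap: 1.002
finger_force: 0.0
```

Run:
```python
from h import *
s=monitor.state();print(s["tcp_pos"],s["finger_gap"],s["ft_force"])
p=shot("wrist");t=shot("scene")
for q,z in(("handle",.138),("rotor",.08)):
    print(q,[(round(d["score"],2),np.round(at_z(p,d["at"],z),4)) for d in mark_of(p,q)][:3])
r=rect(p,(.4807,.2158),.12,.15,400)
c=np.round(pix(t,[.48,.216,.1])).astype(int)
a=cv2.resize(t["img"][c[1]-50:c[1]+50,c[0]-50:c[0]+50],(400,400),interpolation=cv2.INTER_CUBIC)
th=np.linspace(0,2*np.pi,60)
o=np.array
for z,rad in((.12,.023),(.156,.004)):
    pts=o([pix(p,[.4809+rad*np.cos(x),.2163+rad*np.sin(x),z]) for x in th]).astype(int)
    cv2.polylines(p["img"],[pts],1,(0,0,255),1)
c=np.round(pix(p,[.4809,.2163,.12])).astype(int)
b=cv2.resize(p["img"][c[1]-80:c[1]+80,c[0]-80:c[0]+80],(400,400),interpolation=cv2.INTER_CUBIC)
cv2.imwrite("pics/end.png",np.hstack([a,b]))
```

```text
[0.48091449 0.21665535 0.3226409 ] 1.0023307678852842 [-0.12022391 -1.28717708  0.47505894]
handle [(0.72, array([0.4786, 0.2159, 0.138 ]))]
rotor [(0.95, array([0.4786, 0.2143, 0.08  ])), (0.35, array([0.606 , 0.0593, 0.08  ]))]
```

View pics/end.png

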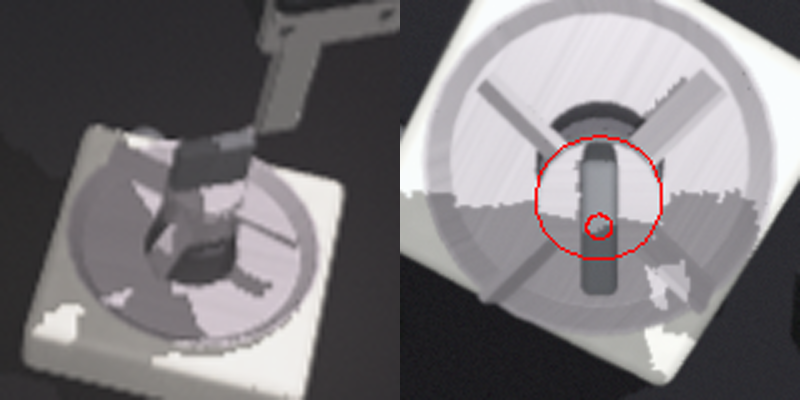

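The rotor stands upright on the shoulder. The hub matches the predicted circle at the home height, and the gripper is clear, so I'm handing in.

```bash
python3 -c "
from station import sign_off; print(sign_off())"
```

```text
the job is handed in; nothing more can be done
None
```

The rotor is on the mixer, keyed onto the lobes, resting on the shoulder, upright and let go. It was lined up with the lobes by camera, so it dropped in without the turning search; the job is handed in at about 20 s, with no verdict shown.

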